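Load the tool-holder tray into its dock and lock the collar

ROBOT

A 6-joint arm with a two-finger parallel gripper is mounted at the origin on the work surface. World frame = base frame: x ahead of the robot, y to its left, z up, the work surface at z = 0. Lengths are in m, angles in degrees, forces in N, time in s.
With the tool pointing down it reaches from about 0.4 to 0.825 m from the base axis. Payload 7 kg.
Tool frame: the origin (TCP) lies midway between the tips of the shut fingers; the grasp point (between the pads) lies 19 mm behind it; z points along the fingers, y is the direction in which the jaws open and shut (so a half turn about z gives the same grasp; the last joint's range is limited). The gripper opens to 88 mm and grips with 3 to 60 N. Pads are 19 mm wide; open, the fingers measure 130 mm over their backs; the gripper's body (78 mm by 193 mm) begins 47 mm behind the grasp point.
Start: joints at [83.371, 20.546, 0.682, 0, -70.136, -16.507], TCP at [0.265, 0.621, 0.227] pointing down, gripper open.
Joint ranges: [-176.03, 176.03], [-82.01, 121.73], [-58.28, 71.71], [-173.87, 95.51], [-174.79, -0.11], [-173.66, 173.66]. Speed limits (degrees/s): [136.94, 136.94, 172.46, 180, 180, 180].

INTERFACE

Orientations are given as a 3x3 rotation matrix whose columns are the frame's x, y, z axes.
In Python, from rig import robot gives the robot as it stands. Calls block until the motion is done:
- robot.goto(position, orientation): joint-space move of the TCP to a pose.
- robot.servo_line(position, ori=None, speed=0.15): straight line of the TCP; ori=None keeps the orientation; speed is the mean speed in m/s.
- robot.movej(angles): joint-space move.
- robot.move_gripper(opening): opening from 0.0 (shut) to 1.0 (fully open); the grip force is fixed at half the most; returns when the fingers have stopped.
- robot.dwell(seconds).
- robot.ik(position, orientation): joint angles nearest the present ones, or None.
- robot.grab_frame(name): name is "side" or "top" or "wrist"; returns (picture, depth): 420x560x3 uint8, red, green, blue; 420x560 float32, m along the optical axis (not along the pixel's ray), 0 where there is no reading.
- robot.camera_info(name): a dict with "vfov" (degrees; the focal length in pixels is half the picture's height over the tangent of half this angle, whatever the lens; pixels are square), "cx", "cy" (the principal point, pixels), "view" (4x4, takes a point from world to camera coordinates); the wrist camera has in their place "T_tool_cam" (4x4, takes a point from camera to tool coordinates, whose origin is the TCP and whose axes are the flange's). Camera axes: x right, y down, z forward; pixel columns grow to the right and rows downward; lengths in m; the calibration is good to about 2 mm. The wrist camera is an equidistant fisheye: a pixel r from the principal point sees the ray r / f radians off the axis. A picture is of the moment at which its call begins: read the wrist's pose just before it. camera_info takes no time and is no camera call.
A pose or a line that the arm cannot do raises robot.Unreachable and nothing moves.
- robot.job_done(): hands the job in, once; it reports no verdict.
Readings, each from a call of its own:
- robot.read_t(): time.
- robot.read_qpos(): joint angles.
- robot.read_qvel(): joint speeds.
- robot.read_effort(): joint torques, N m.
- robot.read_position(): TCP position.
- robot.read_tcp_rot(): TCP orientation.
- robot.read_force(): force on the tool from outside, world axes, zero at the start.
- robot.read_ft_torque(): the same for the moment, N m.
- robot.read_grip_width(): opening from 0.0 (shut) to 1.0 (fully open).
Only numpy, scipy, OpenCV 4.12 (cv2) and the standard library are available. Lean on these libraries where they do the work, as an engineer would, in place of code of your own. Each camera call takes 0.05 s, during which the arm holds its last target. There are 200 camera calls.

TASK

Lift the handle end of the tool-holder tray up onto the raised bed of the dock while its back end stays on the bench, then push the tray on until it lies flat on the bed with its front flange fully home against the stop bar. Then turn the lock collar until its upright pin lines up with the raised index bar (the locked mark), so that the tongue lies over the tray's flange; the collar can be turned past the mark, so stop there. Leave the spray can, the steel bar offcut and the bearing ring that stand around the dock where they are.

Things in the scene. Friction and masses are not known exactly. Their poses are not given: they have to be found in the camera images.
- dock: Fixed steel dock on the bench. Origin: centre of the bed's underside, at bench level; x axis = loading direction, y to the left of it, z up. Bed: 180 mm long (x -90 to +90) by 150 mm wide, top 14 mm above the bench. Beyond it a collar plate (x 90 to 210, y -75 to +135 mm, 14 mm high) carries the lock collar.
- dock_axis (a point): The collar's vertical turning axis, at dock x = 124 mm, y = 0, 50 mm above the bench. Same axes as the dock.
- dock_mark (a point): The locked mark: middle of the top of a raised steel index bar 8 mm wide (along dock x) and 26 mm long (along dock y), at dock x = 124, y = 117 mm, top 26 mm above the bench; a scribed line runs from it towards the collar.
- collar (a joint): Angle of the lock collar (rad), growing counter-clockwise seen from above, range 0 to 2.0. At 0 the pin points along dock +x, the tongue along dock +y. Locked is 1.571: pin along dock +y, in line with the index bar, tongue along dock -x over the flange of a tray that is home. It stays where it is left; about 4 N at the pin turns it.
- collar_pin (a point): Upright round steel pin of the collar, 16 mm diameter, 85 mm from the axis, from 50 to 102 mm above the bench; this point is its middle, 76 mm up. It stands on an arm 20 mm wide (38 to 50 mm up, out to 95 mm from the axis) of the collar, a ring 90 mm across, 26 to 50 mm up.
- tray_mid (a point): Centre of the loose grey tray (about 0.7 kg): an open box 120 (x) by 100 (y) by 40 mm high, walls 5 mm, with two dark steel tool holders fixed in it. This point: 20 mm above the underside, 60 mm ahead of the rear wall's outer face. x axis: towards the leading (handle) end. It starts on the bench before the threshold, handle end towards the dock.
- tray_handle (a point): Middle of the tray's handle: a round steel bar of 10 mm diameter lying across the tray (along its y axis), 72 mm clear between its posts, 74 mm above the tray's underside and 45 mm ahead of tray_mid. The tray can swing about the bar when it is pinched.
- tray_front (a point): Tip of the leading flange at the tray's underside: a steel plate 8 mm thick and 100 mm wide that stands out 24 mm beyond the leading wall, 84 mm ahead of tray_mid.
- tray_rear (a point): Lower edge of the tray's rear wall (underside, middle), 60 mm behind tray_mid.
- spray_can: Bystander: spray can, 64 mm diameter, 190 mm tall; origin at the centre of its foot.
- bar_offcut: Bystander: upright steel bar offcut, 52 mm diameter, 75 mm tall; origin at the centre of its foot.
- bearing: Bystander: bearing ring lying flat, 80 mm diameter, 24 mm high; origin at the centre of its underside.
- dock_sill (a point): Middle of the bed's top front edge, at dock x = -90 mm: the raised threshold, a square step 14 mm high. Same axes as the dock.
- dock_stop (a point): Home point: foot of the stop bar's face, in the middle, on the bed's top at dock x = +62 mm; tray_front belongs here, the tray's x axis along the dock's. The bar is 10 mm high and 12 mm thick. Side rails 12 mm high: inner faces at y = +-58 mm from x = -12 to +62 mm, with mouths flared out to y = +-69 mm at x = -43 mm.
- collar_tongue (a point): Near the tip of the collar's flat tongue: 26 mm wide, 26 to 36 mm above the bench, out to 78 mm from the axis, 90 degrees counter-clockwise from the pin.
There are look-alikes about, which are no part of the job. Leave any blue, brown or orange look-alike of the part that bears tray_mid alone.

How it is judged:
By the outcome, as a careful person would: the job done as asked, in the order asked, and still so for the second after the job is handed in, with the robot touching nothing.
It also fails if it takes over 64 s, if anything falls off the work surface, if the arm or the gripper's body presses on something with over 40 N, if the wrist force passes 120 N, or if a joint passes its speed limit or range.

## Working session

There is one attempt and no reset: what is moved stays moved. The work goes in short steps, each a Python script; the robot and the scene stay as the last script left them, time stands still between calls to the robot, and variables do not carry over. Pictures are saved under pics/ and viewed, about 8 in all and at most 12, crops included, and the job is handed in when it is done.

```bash
ls; mkdir -p pics
python3 - <<'E'
from rig import robot
import cv2,numpy as np
for n in("top","side"):
    im,d=robot.grab_frame(n); cv2.imwrite(f"pics/{n}0.png",im[...,::-1]); np.save(f"pics/{n}0.npy",d); print(n,robot.camera_info(n), d.min(),d.max())
print(robot.camera_info("wrist"),robot.read_t(),robot.read_tcp_rot())
E
```

```text
pics
top {'vfov': 53.74647546156807, 'cx': 279.4491414465299, 'cy': 207.43240415743145, 'view': array([[-9.54002578e-04, -9.99958668e-01, -9.04172271e-03,
        -7.68402427e-02],
       [-9.86270339e-01,  2.43398198e-03, -1.65120849e-01,
         5.16862171e-01],
       [ 1.65136032e-01,  8.76005720e-03, -9.86231896e-01,
         9.95534427e-01],
       [ 0.00000000e+00,  0.00000000e+00,  0.00000000e+00,
         1.00000000e+00]])} 0.0 2.0350325
side {'vfov': 44.89406782619557, 'cx': 271.59945737016966, 'cy': 205.5784772559629, 'view': array([[ 0.67670839, -0.73619193, -0.00933731, -0.39020604],
       [-0.45531398, -0.40849149, -0.79109032,  0.2755524 ],
       [ 0.5785801 ,  0.53958886, -0.61162809,  1.20198633],
       [ 0.        ,  0.        ,  0.        ,  1.        ]])} 0.0 3.960702
{'vfov': 65.70646984690485, 'cx': 285.7359869307755, 'cy': 204.17812756394042, 'T_tool_cam': array([[ 1.02549994e-03, -9.64048798e-01, -2.65723283e-01,
         7.13105769e-02],
       [ 9.99999448e-01,  9.28193292e-04,  4.91773785e-04,
        -5.66926551e-04],
       [-2.27451358e-04, -2.65723640e-01,  9.64049218e-01,
        -1.58686609e-01],
       [ 0.00000000e+00,  0.00000000e+00,  0.00000000e+00,
         1.00000000e+00]])} 0.1 [[ 9.19536022e-01 -3.93005481e-01 -4.41941392e-04]
 [-3.93005706e-01 -9.19535002e-01 -1.37671190e-03]
 [ 1.34674746e-04  1.43962168e-03 -9.99998955e-01]]
```

View pics/top0.png

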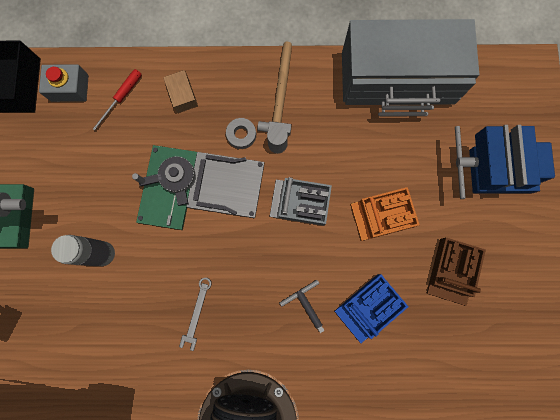

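View pics/side0.png

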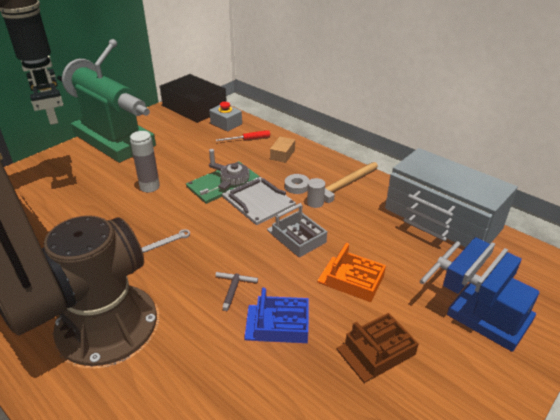

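The top view shows the dock bed at about (230,185), the collar at (174,173) with its pin at (136,177), and the index bar near (172,212). The grey tray is at (303,201). The can is at (72,250), the ring at (240,132), and the offcut and hammer head near (278,135).

```bash
cat > h.py <<'E'
import numpy as np,cv2
from rig import robot
def f_of(ci): return 210/np.tan(np.radians(ci["vfov"]/2))
def cast(name,uv,z):
    ci=robot.camera_info(name);f=f_of(ci);V=ci["view"];R=V[:3,:3];c=-R.T@V[:3,3]
    d=R.T@np.array([(uv[0]-ci["cx"])/f,(uv[1]-ci["cy"])/f,1]); return c+d*(z-c[2])/d[2]
def cloud(name,d):
    ci=robot.camera_info(name);f=f_of(ci);V=ci["view"];R=V[:3,:3]
    v,u=np.mgrid[:420,:560]; P=np.stack([(u-ci["cx"])/f*d,(v-ci["cy"])/f*d,d],-1)-V[:3,3]
    return P@R
def wcam(T,uv,z,ci):  # T = 4x4 tool pose
    f=f_of(ci);x,y=uv[0]-ci["cx"],uv[1]-ci["cy"];r=np.hypot(x,y)+1e-9;t=r/f
    M=T@ci["T_tool_cam"]; d=M[:3,:3]@np.array([np.sin(t)*x/r,np.sin(t)*y/r,np.cos(t)]);c=M[:3,3]
    return c+d*(z-c[2])/d[2]
def wproj(T,P,ci):
    f=f_of(ci);M=np.linalg.inv(T@ci["T_tool_cam"]);p=M[:3,:3]@P+M[:3,3]
    t=np.arctan2(np.hypot(p[0],p[1]),p[2]);r=np.hypot(p[0],p[1]);return np.array([ci["cx"]+f*t*p[0]/r,ci["cy"]+f*t*p[1]/r])
def pose():
    T=np.eye(4);T[:3,3]=robot.read_position();T[:3,:3]=robot.read_tcp_rot();return T
E
python3 - <<'E'
from h import *
im=cv2.imread("pics/top0.png");d=np.load("pics/top0.npy")
c=cv2.resize(im[130:240,120:345],None,fx=3.5,fy=3.5,interpolation=cv2.INTER_CUBIC);cv2.imwrite("pics/crop.png",c)
P=cloud("top",d)
print("bench z",P[300,230],P[185,235],P[173,174])
hsv=cv2.cvtColor(im,cv2.COLOR_BGR2HSV)
# grey objects masks by height in roi
for nm,(x0,y0,x1,y1),zl,zh in [("bed",(190,145,268,222),.009,.020),("tray",(266,170,338,232),.03,.05),("handle",(262,170,338,232),.065,.09),("pin",(120,160,150,190),.085,.12),("ring",(150,150,198,196),.043,.056)]:
    Q=P[y0:y1,x0:x1];m=((Q[...,2]>zl)&(Q[...,2]<zh)).astype(np.uint8)
    n,lab,st,ce=cv2.connectedComponentsWithStats(m);k=1+np.argmax(st[1:,4]);q=Q[lab==k]
    r=cv2.minAreaRect((q[:,:2]*1000).astype(np.float32));print(nm,len(q),q.mean(0).round(4),r)
E
```

```text
bench z [ 2.87837335e-01  4.74191419e-02 -1.58030314e-04] [0.580951   0.0380935  0.01409667] [0.59881642 0.18277593 0.0719557 ]
bed 3353 [0.5838 0.0583 0.0141] ((585.6107177734375, 72.16716003417969), (197.84384155273438, 150.6790771484375), 80.95181274414062)
tray 966 [ 0.5322 -0.1524  0.0407] ((535.6104736328125, -141.75123596191406), (119.88023376464844, 100.98587036132812), 80.48111724853516)
handle 150 [ 0.5408 -0.0971  0.0775] ((542.7528686523438, -97.37980651855469), (9.715117454528809, 90.22679138183594), 80.52559661865234)
pin 50 [0.5834 0.2672 0.0984] ((584.4068603515625, 268.4169616699219), (13.860074996948242, 14.89035701751709), 89.34420776367188)
ring 797 [0.6006 0.1887 0.0498] ((606.0709228515625, 191.27613830566406), (102.0754165649414, 91.28971099853516), 68.71492767333984)
```

View pics/crop.png

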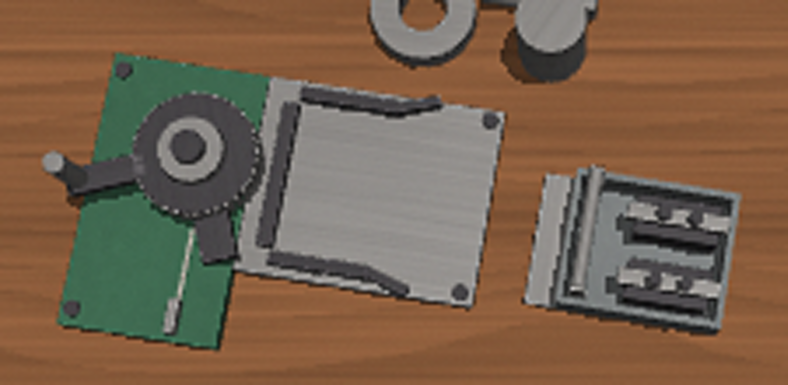

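Depth is good: handle at about (0.543,-0.097), tray heading about 80.6°, dock heading about 80.9°, and the collar at roughly 0.39 rad. I'll refine the dock frame and record the bystander positions, then move.

Run:
```python
from h import *
d=np.load("pics/top0.npy");P=cloud("top",d)
th=np.radians(80.9);o=np.array([.5842,.0634])
X=np.array([np.cos(th),np.sin(th)]);Y=np.array([-X[1],X[0]])
D=np.stack([(P[...,:2]-o)@X,(P[...,:2]-o)@Y,P[...,2]],-1)*1000
m=(abs(D[...,2]-14)<3)&(D[...,0]>-100)&(D[...,0]<220)&(abs(D[...,1])<145);q=D[m]
for a in range(-70,71,20):
    s=q[abs(q[:,1]-a)<10]; print("front y",a,s[:,0].min().round(1),end="; ")
print()
for a in range(-80,85,20):
    s=q[abs(q[:,0]-a)<10]; print("x",a,s[:,1].min().round(1),s[:,1].max().round(1),end="; ")
print()
for a in (100,120,140,160,180,200):
    s=q[abs(q[:,0]-a)<10]; print("plate x",a,s[:,1].min().round(1),s[:,1].max().round(1),end="; ")
print("max x",q[:,0].max())
b=D[(abs(D[...,2]-26)<2.5)&(abs(D[...,1]-117)<16)&(abs(D[...,0]-124)<15)];print("mark",b.mean(0),len(b))
r=D[(D[...,2]>44)&(D[...,2]<54)&(np.hypot(D[...,0]-124,D[...,1])<60)];print("ring",r.min(0),r.max(0))
r=D[(D[...,2]>57)&(np.hypot(D[...,0]-124,D[...,1])<40)];print("hub",r.min(0),r.max(0))
def wo(n,c,z0,z1,R):
    w=P[(P[...,2]>z0)&(P[...,2]<z1)&(np.hypot(P[...,0]-c[0],P[...,1]-c[1])<R)];print(n,len(w),((w[:,:2].min(0)+w[:,:2].max(0))/2).round(4),np.ptp(w,0).round(3))
wo("can",cast("top",(62,246),.19)[:2],.18,.2,.06)
wo("off",cast("top",(279,130),.075)[:2],.068,.08,.05)
wo("brg",cast("top",(240,132),.024)[:2],.018,.028,.06)
w=P[170:232,266:338].reshape(-1,3);print("tray hi", np.sort(w[w[:,1]<-.115][:,2])[-5:])
```

```text
front y -70 -89.4; front y -50 -89.2; front y -30 -89.7; front y -10 -89.1; front y 10 -89.4; front y 30 -89.3; front y 50 -89.5; front y 70 -89.7; 
x -80 -74.3 75.1; x -60 -139.6 75.1; x -40 -123.4 75.2; x -20 -105.7 75.3; x 0 -142.1 74.8; x 20 -112.4 75.2; x 40 -74.4 75.0; x 60 -74.1 75.1; x 80 -74.5 110.7; 
plate x 100 -74.0 134.8; plate x 120 -74.8 134.9; plate x 140 -75.0 135.0; plate x 160 -74.2 134.7; plate x 180 -74.8 134.9; plate x 200 -74.1 134.8; max x 210.56507210353192
mark [123.76838846 115.85318464  25.70976114] 26
ring [ 78.19990162 -45.99937037  44.01026766] [180.98093809  45.62893892  53.96288531]
hub [100.2859709  -23.36102842  57.00054603] [148.26758976  23.06562755  76.21158483]
can 675 [0.4046 0.3759] [0.06  0.061 0.015]
off 330 [ 0.6959 -0.072 ] [0.053 0.05  0.012]
brg 586 [0.7216 0.0159] [0.078 0.095 0.01 ]
tray hi [0.0593293  0.05938342 0.05943798 0.05954236 0.06226292]
```

```bash
cat >> h.py <<'E'
O=np.array([.5842,.0634,0]);HD=80.9
def frame(head,pitch=0):   # tray axes; pitch>0 = front up
    from scipy.spatial.transform import Rotation as Ro
    return Ro.from_euler("ZY",[head,-pitch],degrees=True).as_matrix()
DK=frame(HD)
UP=5e-3
def tool(handle_w,head,pitch):
    F=frame(head,pitch);R=np.column_stack([F[:,1]*-1,-F[:,0],-F[:,2]])
    if np.linalg.det(R)<0: R[:,0]*=-1
    return handle_w-F[:,2]*(.019-UP)*1, R
E
python3 - <<'E'
from h import *
p,R=tool(np.array([.5427,-.0974,.074]),80.6,0);print(p,R)
q=robot.ik(p+[0,0,.09],R);print(q)
robot.move_gripper(.28)
robot.goto(p+np.array([0,0,.09]),R);print(robot.read_t())
im,d=robot.grab_frame("wrist");cv2.imwrite("pics/w1.png",im[...,::-1])
ci=robot.camera_info("wrist");T=pose();print(wproj(T,np.array([.5427,-.0974,.074]),ci))
E
```

```text
[ 0.5427 -0.0974  0.06  ] [[ 0.98657216 -0.16332596 -0.        ]
 [-0.16332596 -0.98657216 -0.        ]
 [-0.         -0.         -1.        ]]
[ 10.18176167  12.63715932 -21.14598284   0.         -56.21685784
  70.41823833]
3.9667
[287.21315369 213.07005945]
```

View pics/w1.png

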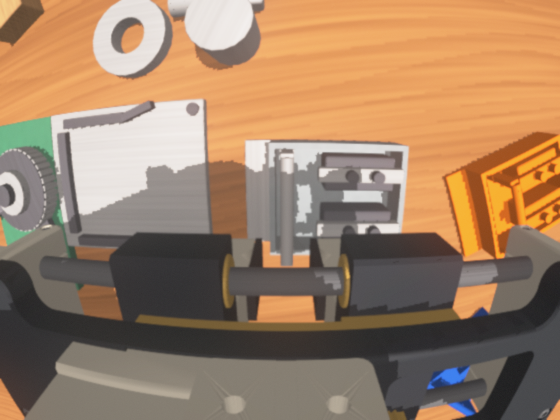

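The bar shows at (287,205), where I predicted it, with the jaws straddling it. I'll descend, grip, then lift and carry the front over the sill.

```bash
cat >> h.py <<'E'
def tray_to(xr,yr,zr,pitch,head=HD,sp=.06):
    """rear underside edge at dock coords (mm), pitch deg -> move gripped handle"""
    rear=O+DK@(np.array([xr,yr,zr])/1000); h=rear+frame(head,pitch)@np.array([.105,0,.074])
    p,R=tool(h,head,pitch);robot.servo_line(p,R,speed=sp)
    print((xr,pitch),"t",round(robot.read_t(),2),"F",np.round(DK.T@np.array(robot.read_force()),1),"w",round(robot.read_grip_width(),3))
E
python3 - <<'E'
from h import *
p,R=tool(np.array([.5427,-.0974,.074]),80.6,0)
robot.servo_line(p,R,speed=.1);print(robot.read_force())
robot.move_gripper(0.0);print(robot.read_grip_width(),robot.read_force(),robot.read_position()-p)
h=np.array([.5427,-.0974,.074]);rear=h-frame(80.6)@np.array([.105,0,.074]);r=DK.T@(rear-O)*1000;print("rear",r)
x0,y0=r[:2]
tray_to(x0,y0,0,5,80.6,.04);tray_to(x0,y0,0,10,80.6,.04)
tray_to(-220,0,0,10)
im,d=robot.grab_frame("side");cv2.imwrite("pics/s1.png",cv2.resize(im[130:270,170:350,::-1],None,fx=4,fy=4))
im,d=robot.grab_frame("wrist");cv2.imwrite("pics/w2.png",im[...,::-1])
E
```

```text
[-0.52842649  0.0485341   0.1593774 ]
0.09915724134904413 [-1.00222474 -0.25464042  3.61608308] [ 2.83511645e-04 -1.92071516e-05  4.79940261e-04]
rear [-270.3382606    16.09563197    0.        ]
(np.float64(-270.3382606025874), 5) t 5.91 F [ 2.5 -0.3 -3. ] w 0.1
(np.float64(-270.3382606025874), 10) t 6.33 F [ 0.9 -0.8 -2.8] w 0.1
(-220, 10) t 7.35 F [ 3.8  0.6 -2.2] w 0.1
```

View pics/s1.png

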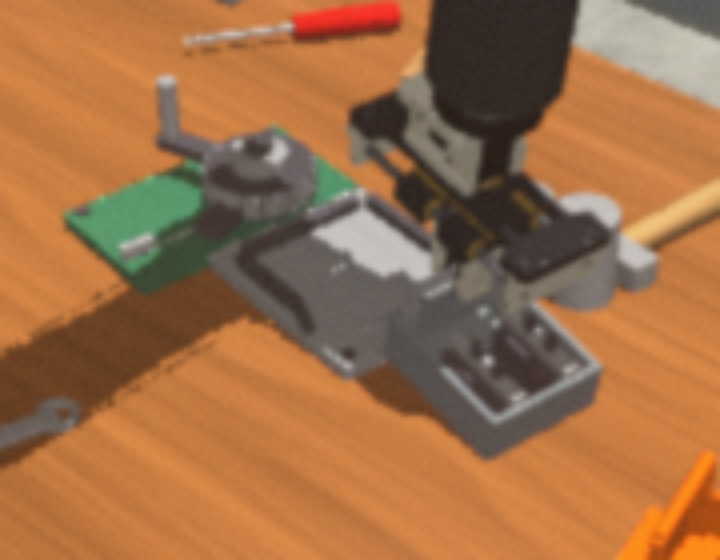

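The tray's front is raised over the sill (about (400,320)) with its back on the bench. The roughly 3 N load, less than half the tray's weight, confirms that. I'll continue up the step.

Run:
```python
from h import *
D=np.degrees
for s in (110,95,80,70): tray_to(-90-s,0,0,max(D(np.arctan2(14,s))+.6,9.5),sp=.05)
tray_to(-90-63,0,0,D(np.arctan2(14,63)),sp=.04)
for th in (8,4,0): tray_to(-90-60*np.cos(np.radians(th)),0,14-60*np.sin(np.radians(th)),th,sp=.03)
tray_to(-125,0,14,0);tray_to(-95,0,14,0)
for x in np.arange(-88,-76,1.0):
    tray_to(x,0,14,0,sp=.03)
    if (DK.T@np.array(robot.read_force()))[0]<-15: break
for n in("top","side"):
    im,d=robot.grab_frame(n); cv2.imwrite(f"pics/{n}2.png",im[...,::-1]); np.save(f"pics/{n}2.npy",d)
```

```text
(-200, 9.5) t 8.02 F [ 2.   1.4 -3. ] w 0.105
(-185, 9.5) t 8.47 F [ 1.2  1.9 -2.2] w 0.103
(-170, np.float64(10.526245506651705)) t 8.89 F [ 2.2  0.2 -1.9] w 0.103
(-160, np.float64(11.909932474020213)) t 9.21 F [ 2.6  1.5 -2.8] w 0.101
(-153, np.float64(12.528807709151511)) t 9.52 F [ 0.1  0.6 -2.7] w 0.103
(np.float64(-149.4160841244942), 8) t 9.99 F [-1.7  0.8 -2.5] w 0.102
(np.float64(-149.85384301558946), 4) t 10.32 F [-1.3 -1.1 -1.8] w 0.099
(np.float64(-150.0), 0) t 10.64 F [-1.  -0.1  1.8] w 0.098
(-125, 0) t 11.21 F [-2.2  0.8  5.4] w 0.102
(-95, 0) t 11.86 F [-2.6  1.3  5.7] w 0.099
(np.float64(-88.0), 0) t 12.24 F [-4.8 -0.1  5.2] w 0.101
(np.float64(-87.0), 0) t 12.49 F [-6.1  0.5  5.7] w 0.101
(np.float64(-86.0), 0) t 12.74 F [-7.2 -0.4  6.5] w 0.1
(np.float64(-85.0), 0) t 12.99 F [-7.7  0.5  5.9] w 0.103
(np.float64(-84.0), 0) t 13.24 F [-7.3  0.6  6.6] w 0.102
(np.float64(-83.0), 0) t 13.49 F [-6.1 -0.   5.6] w 0.106
(np.float64(-82.0), 0) t 13.74 F [-6.7  0.4  6. ] w 0.097
(np.float64(-81.0), 0) t 13.99 F [-7.5  0.   5.6] w 0.101
(np.float64(-80.0), 0) t 14.24 F [-8.4 -0.   6.7] w 0.103
(np.float64(-79.0), 0) t 14.49 F [-11.8  -0.6   7.1] w 0.098
(np.float64(-78.0), 0) t 14.74 F [-14.5  -1.7   8.4] w 0.1
(np.float64(-77.0), 0) t 14.99 F [-16.3  -1.8  10.6] w 0.1
```

Contact began near the expected home position (rear at x of about -81). I'll release, back off upward and check the seating.

Run:
```python
from h import *
robot.move_gripper(.28)
p=robot.read_position();robot.servo_line(p+np.array([0,0,.1]),speed=.15)
robot.servo_line(p+np.array([-.05,-.05,.16]),speed=.2)
im,d=robot.grab_frame("wrist");cv2.imwrite("pics/w3.png",im[...,::-1])
im,d=robot.grab_frame("side");cv2.imwrite("pics/s3.png",im[...,::-1]);
im,d=robot.grab_frame("top");cv2.imwrite("pics/top3.png",im[...,::-1]);np.save("pics/top3.npy",d)
print(robot.read_t())
for n in ("top3",):
    P=cloud("top",np.load(f"pics/{n}.npy"));Q=(P-O)@DK*1000
    m=(Q[...,0]>-100)&(Q[...,0]<80)&(abs(Q[...,1])<58)
    for nm,zl,zh in(("rim",50,58),("handle",84,98),("flange/stop",18.5,26)):
        q=Q[m&(Q[...,2]>zl)&(Q[...,2]<zh)]
        if len(q):print(nm,len(q),q.min(0).round(1),q.max(0).round(1),q.mean(0).round(1))
    h=Q[m&(Q[...,2]>84)&(Q[...,2]<98)]
    if len(h)>20: print("handle heading err deg",np.degrees(np.polyfit(h[:,1],h[:,0],1)[0])*-1)
    r=Q[m&(Q[...,2]>50)&(Q[...,2]<58)]
    print(cv2.minAreaRect(r[:,:2].astype(np.float32)))
    rr=r[r[:,0]<-60];print("rear rim z",rr[:,2].mean());rr=r[r[:,0]>30];print("front rim z",rr[:,2].mean() if len(rr) else None)
```

```text
17.2167
rim 257 [-81.5 -47.4  50. ] [38.7 50.8 58. ] [-34.3  24.5  53.6]
handle 23 [18.6 33.1 85.1] [27.9 45.3 95.6] [22.8 39.5 90.5]
flange/stop 176 [-81.7  -9.4  18.7] [74.1 58.  25.9] [25.8 38.9 22. ]
handle heading err deg 0.44087777842798126
((-13.764251708984375, 13.211315155029297), (116.07135772705078, 101.41464233398438), 14.747882843017578)
rear rim z 53.21798922249518
front rim z 53.7092156986357
```

View pics/w3.png

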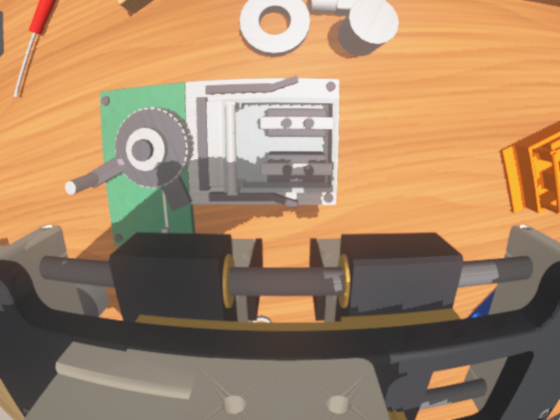

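The rim spans x -81.5 to 38.7 (ideal -82 to 38) and is level within 0.5 mm, so the tray is home and flat. In the wrist view the flange sits against the stop bar at (203,143) and the collar pin is at (72,188). Next is the collar.

```bash
cat >> h.py <<'E'
AX=np.array([.124,0,0])
def pin_pose(phi,z,r=.085):
    a=np.radians(phi);p=O+DK@(AX+np.array([r*np.cos(a),r*np.sin(a),z]))
    h=np.radians(HD+phi+90);y=np.array([np.cos(h),np.sin(h),0]);zt=np.array([0,0,-1.]);return p,np.column_stack([np.cross(y,zt),y,zt])
def pin_angle(fn):
    Q=(cloud("top",np.load(fn))-O)@DK-AX;r=np.hypot(Q[...,0],Q[...,1])
    q=Q[(r>.07)&(r<.1)&(Q[...,2]>.09)&(Q[...,2]<.108)];c=(q.min(0)+q.max(0))/2;print(len(q),c,np.hypot(*c[:2]));return np.degrees(np.arctan2(c[1],c[0]))
E
python3 - <<'E'
from h import *
a=[pin_angle(f"pics/top{i}.npy") for i in(0,3)];print(a);phi=a[1]
robot.move_gripper(.5)
p,R=pin_pose(phi,.16);robot.goto(p,R);print(robot.read_t(),robot.read_qpos())
p,R=pin_pose(phi,.061);robot.servo_line(p,R,speed=.1);print(robot.read_force())
robot.move_gripper(0);print(robot.read_grip_width(),robot.read_force(),robot.read_t())
for f in np.r_[np.arange(phi+8,90,8),90]:
    p,R=pin_pose(f,.061);robot.servo_line(p,R,speed=.05);print(round(f,1),np.round(DK.T@np.array(robot.read_force()),1),round(robot.read_grip_width(),3))
print(robot.read_t(),(DK.T@(robot.read_position()-O)-AX)*1000)
E
```

```text
44 [0.07858289 0.03223343 0.09798035] 0.08493682733286889
42 [0.07854409 0.03205117 0.09847521] 0.08483189572228929
[np.float64(22.30264268394494), np.float64(22.198697787928275)]
19.1333 [ 4.20028169e+01  2.02751329e+01 -8.73870515e+00  5.86795973e-03
 -6.09776727e+01 -2.88593572e+01]
[-0.34465986 -0.5655548  -0.61809129]
0.17759250718401834 [0.48136827 0.56911051 0.44215588] 20.8583
30.2 [0.1 2.6 3.6] 0.174
38.2 [-0.7  0.5  4.5] 0.177
46.2 [-2.5 -1.2  4.6] 0.173
54.2 [-3.9 -3.9  4.6] 0.174
62.2 [-3.2 -3.9  4.1] 0.173
70.2 [-3.5 -4.2  2.1] 0.175
78.2 [-2.5 -4.3  2.4] 0.178
86.2 [-1.4 -5.6  1.5] 0.176
90.0 [-0.5 -5.   1.7] 0.178
24.1917 [ 0.69377664 84.18222142 61.21150321]
```

Run:
```python
from h import *
robot.dwell(.3);p,R=pin_pose(90,.061)
e=(DK.T@(robot.read_position()-O)-AX)*1000;print(e)
robot.servo_line(p-DK@np.array([e[0]/1000,0,0]),R,speed=.02);robot.dwell(.3);print((DK.T@(robot.read_position()-O)-AX)*1000)
robot.move_gripper(.5)
p=robot.read_position();robot.servo_line(p+np.array([0,0,.11]),speed=.12)
robot.servo_line(p+np.array([-.05,-.16,.2]),speed=.25)
im,d=robot.grab_frame("top");cv2.imwrite("pics/top4.png",im[...,::-1]);np.save("pics/top4.npy",d)
c=cv2.resize(im[120:260,110:290,::-1],None,fx=4,fy=4,interpolation=cv2.INTER_CUBIC);cv2.imwrite("pics/c4.png",c)
im,d=robot.grab_frame("wrist");cv2.imwrite("pics/w4.png",im[...,::-1])
print(pin_angle("pics/top4.npy"),robot.read_t())
Q=(cloud("top",np.load("pics/top4.npy"))-O)@DK*1000
r=Q[(Q[...,0]>-100)&(Q[...,0]<60)&(abs(Q[...,1])<58)&(Q[...,2]>50)&(Q[...,2]<58)];print(len(r),r.min(0),r.max(0))
P=cloud("top",np.load("pics/top4.npy"))
for n,c,z0,z1 in(("can",(.4046,.3759),.18,.2),("off",(.6959,-.072),.068,.08),("brg",(.7216,.0159),.018,.028)):
    w=P[(P[...,2]>z0)&(P[...,2]<z1)&(np.hypot(P[...,0]-c[0],P[...,1]-c[1])<.055)]
    if len(w): print(n,len(w),(w[:,:2].min(0)+w[:,:2].max(0))/2)
```

```text
[ 0.66926397 84.21938176 61.16723734]
[ 0.53136062 84.16674774 61.21702472]Traceback (most recent call last):
  File "<stdin>", line 11, in <module>
  File "h.py", line 41, in pin_angle
    q=Q[(r>.07)&(r<.1)&(Q[...,2]>.09)&(Q[...,2]<.108)];c=(q.min(0)+q.max(0))/2;print(len(q),c,np.hypot(*c[:2]));return np.degrees(np.arctan2(c[1],c[0]))
                                                          ~~~~~^^^
    return umr_minimum(a, axis, None, out, keepdims, initial, where)
ValueError: zero-size array to reduction operation minimum which has no identity
```

View pics/c4.png

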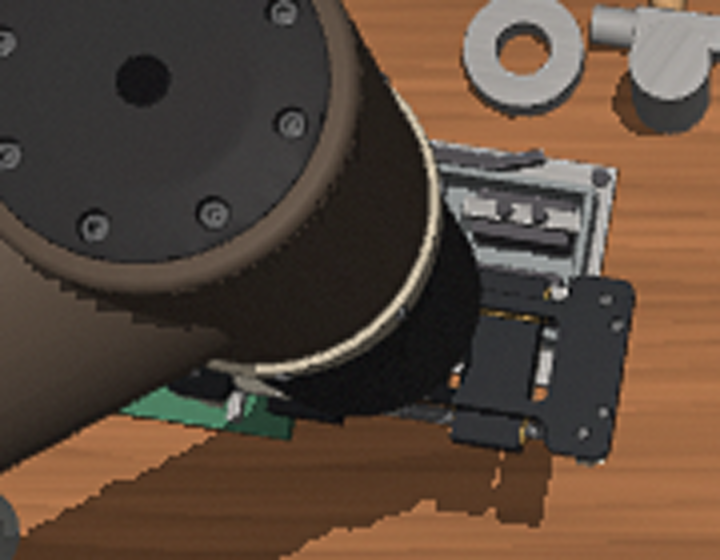

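View pics/w4.png

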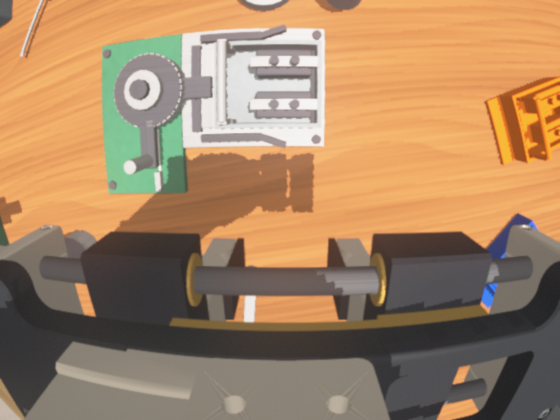

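From the wrist view the tongue (200,87) lies over the flange and the pin (130,165) points toward the index bar (158,178); it leans outward because of perspective. The arm blocks the top view, so I'll move back to the start pose and measure.

Run:
```python
from h import *
p=robot.read_position();robot.servo_line([p[0],p[1],.33],speed=.2)
robot.movej([83.371,20.546,.682,0,-70.136,-16.507])
im,d=robot.grab_frame("top");cv2.imwrite("pics/top5.png",im[...,::-1]);np.save("pics/top5.npy",d)
cv2.imwrite("pics/c5.png",cv2.resize(im[120:260,110:290,::-1],None,fx=4,fy=4,interpolation=cv2.INTER_CUBIC))
print(pin_angle("pics/top5.npy"),robot.read_t())
for fn in("pics/top0.npy","pics/top5.npy"):
    P=cloud("top",np.load(fn));Q=(P-O)@DK*1000
    r=Q[(Q[...,0]>-100)&(Q[...,0]<60)&(abs(Q[...,1])<58)&(Q[...,2]>50)&(Q[...,2]<58)]
    if len(r): print(len(r),r.min(0),r.max(0));h=Q[(Q[...,0]>10)&(Q[...,0]<40)&(abs(Q[...,1])<50)&(Q[...,2]>84)&(Q[...,2]<98)];print("handle",h.mean(0),np.degrees(np.polyfit(h[:,1],h[:,0],1)[0]))
    g=Q[(Q[...,0]>42)&(Q[...,0]<100)&(abs(Q[...,1])<35)&(abs(Q[...,2]-36)<3)];print("tongue",len(g), g.mean(0) if len(g) else 0)
    a=Q[(abs(Q[...,0]-124)<25)&(Q[...,1]>55)&(Q[...,1]<72)&(abs(Q[...,2]-50)<4)];print("arm",len(a),((a.min(0)+a.max(0))/2) if len(a) else 0)
    for n,c,z0,z1 in(("can",(.4046,.3759),.18,.2),("off",(.6959,-.072),.068,.08),("brg",(.7216,.0159),.018,.028)):
        w=P[(P[...,2]>z0)&(P[...,2]<z1)&(np.hypot(P[...,0]-c[0],P[...,1]-c[1])<.055)]
        print(n,len(w),(w[:,:2].min(0)+w[:,:2].max(0))/2)
```

```text
60 [-0.04638651  0.03763083  0.09744346] 0.05973095996478947
140.9494806868079 30.6
tongue 11 [83.79896535  9.35134006 36.36321784]
arm 0 0
can 675 [0.4046429  0.37589315]
off 330 [ 0.6959096  -0.07201162]
brg 601 [0.72157807 0.01323727]
641 [-81.83983651 -50.08124887  50.00388784] [39.16760681 50.89093756 57.99636428]
handle [22.72679792  1.39368356 91.66183302] 0.02126790996815029
tongue 134 [64.72406732  0.72153843 36.23720726]
arm 48 [124.15201784  63.51427045  49.53306172]
can 672 [0.40439124 0.37633213]
off 330 [ 0.69571642 -0.07204064]
brg 605 [0.72145525 0.013206  ]
```

View pics/c5.png

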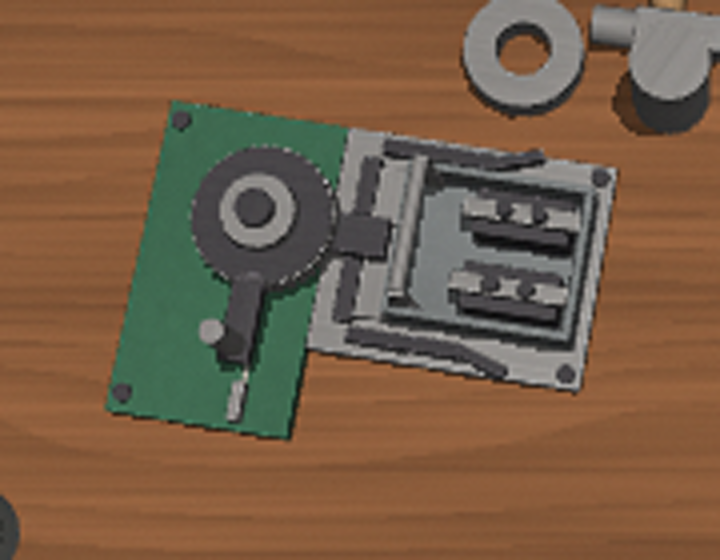

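Run:
```python
from h import *
Q=((cloud("top",np.load("pics/top5.npy"))-O)@DK-AX)*1000
q=Q[(abs(Q[...,0])<20)&(abs(Q[...,1]-85)<15)&(Q[...,2]>90)&(Q[...,2]<108)];c=(q.min(0)+q.max(0))/2
a=np.degrees(np.arctan2(c[1],c[0]));print(len(q),c,a)
if abs(a-90)<1.5: robot.job_done();print("done",robot.read_t())
```

```text
41 [-0.17048312 85.8259093  97.56269531] 90.11381120783062
the job is handed in; nothing more can be done
the job is handed in; nothing more can be done
```

The job is handed in, at about 31 s of the 64 s allowed. I pinched the handle, tilted the front up with the rear on the bench, and slid the tray over the sill. I levelled it and pushed it against the stop bar, then gripped the collar pin and turned it through its arc to the mark.

**Last checks (top-camera depth, arm clear of the scene):**

| Check | Measured | Ideal |
|---|---|---|
| Tray rim along dock x | -81.8 to 39.2 mm | -82 to 38 mm |
| Handle along dock x | 22.7 mm | 23 mm |
| Handle skew | 0.02° | 0° |
| Pin angle | 90.1° | 90° |

- **Tray:** the front and rear rim heights agreed within 0.5 mm just after I released the handle, so it lies flat.
- **Tongue:** it lies over the flange. Its centre measured 0.7 mm off the dock axis, and the pin's arm measured 124.2 mm against the mark at 124 mm.
- **Bystanders:** the can, offcut and bearing ring all measured within 0.5 mm of where they started.

**Failed or disagreeing checks:**
- The arm hid the collar in the first check after I released the pin, so I had to move it away and measure again.
- That next pin reading (141°) was wrong because it picked up the tray handle. The corrected reading is the one in the table.
- With the pin still gripped, the TCP read about 0.5 mm (0.4°) short of the mark. The camera reading after release is closer.

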